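# Roll a mallet head slot-up in its V-block and fit the handle

### The job

Roll the wooden mallet head in its V-block until the slot for the handle faces straight up, and let go of it there. Then take the handle out of its stand and push its flat tongue fully home in the slot, so that the mallet is left standing upright in the V-block, with the other things on the bench left where they are.

Things in the scene. Friction and masses are not known exactly. Their poses are not given: they have to be found in the camera images.
- head_mid (a point): Centre of the loose mallet head: dark wooden drum with brass end discs, lying in the V-block; diameter 52 mm, length 60 mm, 0.2 kg, ends flat. The point is on the drum's axis, half-way along. x axis: along the drum's axis; z axis: from the centre out through the slot (z up = slot up). At the start the slot faces down or sideways-down, over 105 degrees from up, on either side.
- slot_mouth (a point): Centre of the mouth of the drum's blind slot, 26 mm from the drum's axis. The slot is 27 mm long (x, along the drum) by 13 mm wide (y), 30 mm deep; z points out of it. A yellow stripe runs along the drum exactly opposite the slot; a white mark on each brass end runs from the centre towards the slot.
- cradle (a point): Where the drum's centre lies when it rests in the V-block: 51 mm above the bench. Fixed wooden block, two faces at 45 degrees, the V running along its x axis; 40 mm long (the drum overhangs 10 mm at each end), 110 mm wide along y at its foot, the V's upper edges 44 mm above the bench and 30 mm either side of the axis. z up.
- handle_mid (a point): Point on the axis of the loose light-wood handle, 55 mm above its collar's underside; stands upright in its stand, 0.06 kg. z: up along it. Grip: bar 22 mm (x) by 15 mm (y), from 47 mm below this point to 53 mm above; red line along x on its top. Below it a collar, 36 mm across, 8 mm high. Fully home, the collar rests on the drum and this point is 81 mm from the drum's centre.
- tongue_tip (a point): Lower end of the handle's flat tongue, below the collar, hidden in the stand at the start: 24 mm (x) by 10 mm (y), 26 mm long, with a rounded tip; 81 mm below the point on the grip. Same axes as the handle. It fits the slot with its x along the drum, either way round.
- stand_top (a point): Centre of the top of the handle's fixed stand, a light wooden block 85 x 85 mm, 40 mm high, with a round 29 mm hole through it in which the tongue hangs; the collar rests on the top. z up.
Things that resemble listed ones, but are neither listed nor needed, are in the scene too. Of the things that look like the part that bears head_mid, the smaller one is meant. Leave any purple look-alike of the part that bears handle_mid alone.

How it is judged (in metres and radians):
On the way, in this order (a step that is already met when the one before it is completed fails the run):
1. the mallet head lies in the V-block with its slot facing up (within 8 degrees), let go (angle between head_mid's own z axis and vertical below 0.14 rad and distance between head_mid and cradle below 0.012 m and contact force between the fingers and head below 0.05 N), for 0.3 s.
2. the handle's tongue is fully home in the slot (z of handle_mid in the frame of head_mid below 0.085 m and distance between handle_mid and head_mid below 0.087 m), for 0.2 s.
At the end, for the whole second after the job is handed in: The mallet head lies in the V-block (centre within 12 mm of its place) with its slot within 10 degrees of straight up; the handle's tongue is in the slot to within 4 mm of fully home, the handle within 11 degrees of upright; both at rest (all of step 2 and angle between head_mid's own z axis and vertical below 0.18 rad and angle between handle_mid's own z axis and vertical below 0.2 rad and distance between head_mid and cradle below 0.012 m and linear speed of each of handle, head below 0.02 m/s); the robot touches nothing.
It fails at once if a bystander (jar, whetstone, chisels, bowl, wax, punch box) is shoved more than 3 cm (distance of any of jar, whetstone, chisel_a, chisel_b, bowl, beeswax, punch_box from where it was at the start of the episode above 0.03 m).
It also fails if it takes over 72 s, if anything falls off the work surface, if the arm or the gripper's body presses on something with over 40 N, if the wrist force passes 120 N, or if a joint passes its speed limit or range.

### The arm

A 6-joint arm with a two-finger parallel gripper is mounted at the origin on the work surface. World frame = base frame: x ahead of the robot, y to its left, z up, the work surface at z = 0. Lengths are in mm, angles in rad, forces in N, time in s.
With the tool pointing down it reaches from about 350 to 975 mm from the base axis. Payload 7.1 kg.
Tool frame: the origin (TCP) lies midway between the tips of the shut fingers; the grasp point (between the pads) lies 19 mm behind it (ctrl.grasp_offset is the distance from the TCP to the grasp point, in mm); z points along the fingers, y is the line along which they close (so a half turn about z gives the same grasp; the last joint's range is limited). The gripper opens to 88 mm and grips with 3 to 60 N. Pads are 20 mm wide; open, the fingers measure 115 mm over their backs; the gripper's body (75 mm by 178 mm) begins 61 mm behind the grasp point.
Start: joints at [1.162, 0.423, 1.63, -0, 1.089, -0.019], TCP at [237.47, 578.111, 222.675] pointing down, gripper open.
Joint ranges: [-3, 3], [-0.9, 2.11], [0.09, 2.58], [-1.31, 4.45], [0.11, 2.69], [-2.54, 2.54]. Speed limits (rad/s): [2.39, 2.39, 3.01, 3.14, 3.14, 3.14].

### API

Orientations are given as a rotation vector (axis times angle).
In Python, from workcell import sensors, viewer, ctrl gives the robot as it stands. The module is installed in compiled form; this text tells all that it offers.
- The arm moves only by the shell command python3 -m handwheel 'ROWS'. ROWS is JSON, a list of rows, each a list of 7 numbers: the shift along the tool's x, y, z in mm, then the turn, a rotation vector about the tool's x, y, z in rad, then the closure, from 0 (fully open) to 1 (shut). In form: [[x, y, z, rx, ry, rz, jaw], ...]. A call has 1 to 10 rows; each row shifts and turns the commanded pose from where the row before left it, along the tool's axes as they then stand; what a row does not reach is not made up. A row lasts 1/8 s, in which the tool goes at most 62.5 mm and 10.7 degrees, less where a joint would pass 70% of its speed; a pose out of reach is approached as far as the arm can. A call is refused whole if a number of a shift passes 62.5 or a number of a turn 0.188, either way. A call with a gripper value outside its range is refused whole. The fingers move at their own pace and stop on an object; the grip force is fixed at half the most. Time passes only in rows, so rows that do not move let the fingers close. It gives the time, the measured TCP pose, the force, the opening and the grip force at its end, in the units of the state.
- sensors.get_obs(): the state, without advancing time (a new reading comes with each control period).
- viewer.get_image(name): name is "side" or "top"; returns a dict with "frame" (420x560x3 uint8, blue, green, red), "fov_y" (degrees; the focal length in pixels is half the picture's height over the tangent of half this angle, whatever the lens; pixels are square), "cx", "cy" (the principal point, pixels), "distortion" ([k1, k2, p1, p2, k3] as OpenCV has them; the pictures are not rectified), "R" (3x3) and "t" (3): a world point X has camera coordinates R X + t. Camera axes: x right, y down, z forward; pixel columns grow to the right and rows downward; lengths in mm; the calibration is good to about 2 mm. A picture is of the moment at which its call begins. There is no depth.
- ctrl.close_job(): hands the job in; it is judged then, once.
The state is a dict: "t": time; "qpos": joint angles; "qvel": joint speeds; "joint_torque": joint torques, N m; "ee_pos": TCP position; "orientation": TCP orientation; "ft_force": force on the tool from outside, world axes, zero at the start; "moment": the same for the moment, N m; "width": finger opening in mm; "grasp_force": force on a finger pad.
Only numpy, scipy, OpenCV 4.12 (cv2) and the standard library are available. Lean on these libraries where they do the work, as an engineer would, in place of code of your own. Each camera call takes 0.05 s, during which the arm holds its last target. There are 200 camera calls.

## Working session

There is one attempt and no reset: what is moved stays moved. The work goes in short steps, Python scripts to look and compute and a shell command to move; the robot and the scene stay as the last step left them, time stands still between calls to the robot, and variables do not carry over. Pictures are saved under pics/ and viewed, at most 10 in all, crops included, and the job is handed in when it is done.

```bash
mkdir -p pics; cat > h.py <<'E'
import numpy as np, cv2
from workcell import sensors, viewer, ctrl
def grab(n,save=None):
    d=viewer.get_image(n)
    if save: cv2.imwrite('pics/'+save,d['frame'])
    h=d['frame'].shape[0]; f=h/2/np.tan(np.radians(d['fov_y'])/2)
    d['K']=np.array([[f,0,d['cx']],[0,f,d['cy']],[0,0,1.]]); d['D']=np.array(d['distortion'],float)
    d['R']=np.array(d['R'],float); d['t']=np.array(d['t'],float); return d
def ray(d,uv):
    p=cv2.undistortPoints(np.array([[uv]],float),d['K'],d['D'])[0,0]
    return -d['R'].T@d['t'], d['R'].T@np.array([p[0],p[1],1])
def onplane(d,uv,z):
    c,r=ray(d,uv); return c+r*(z-c[2])/r[2]
def proj(d,X):
    return cv2.projectPoints(np.array(X,float).reshape(-1,1,3),cv2.Rodrigues(d['R'])[0],d['t'],d['K'],d['D'])[0][:,0]
def tri(d1,u1,d2,u2):
    c1,r1=ray(d1,u1);c2,r2=ray(d2,u2)
    s=np.linalg.lstsq(np.c_[r1,-r2],c2-c1,rcond=None)[0]
    a,b=c1+s[0]*r1,c2+s[1]*r2; return (a+b)/2,np.linalg.norm(a-b)
E
python3 - <<'E'
from h import *
for n in('side','top'):
    d=grab(n,n+'0.png'); print(n,-d['R'].T@d['t'],d['R'][2],d['fov_y'])
print(sensors.get_obs())
a=cv2.imread('pics/side0.png');b=cv2.imread('pics/top0.png')
E
```

```text
side [421.01828521 395.42307914 614.31475632] [ 0.20047328 -0.58099541 -0.78883129] 55.090143332125464
top [484.60943472  30.75020051 838.4573597 ] [ 0.08032261 -0.00934565 -0.99672511] 56.912399570717994
{'t': 0.1, 'qpos': array([ 1.16202022e+00,  4.23764018e-01,  1.63058470e+00,  7.37547332e-06,
        1.08859566e+00, -1.90146294e-02]), 'qvel': array([-0.0011314 ,  0.00019729, -0.00462731,  0.0004845 ,  0.00034774,
       -0.00265166]), 'joint_torque': array([ 1.28325453e-03, -5.45612311e+01, -2.74328828e+01,  6.46273512e-02,
        1.87603338e-02, -4.97290068e-05]), 'ee_pos': array([237.26877096, 577.68428094, 221.99102549]), 'orientation': array([-6.08316292e-01, -3.08183526e+00,  2.07252884e-03]), 'ft_force': array([-0.15012552, -0.25181796,  0.77681305]), 'moment': array([-0.06072676,  0.04651744,  0.01396199]), 'grasp_force': 0.0, 'width': 87.83650262184982}
```

View pics/side0.png

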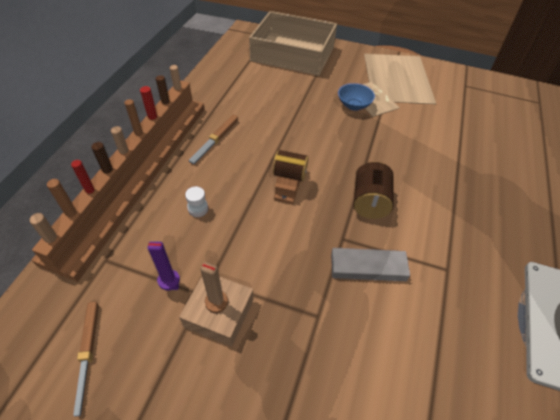

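View pics/top0.png

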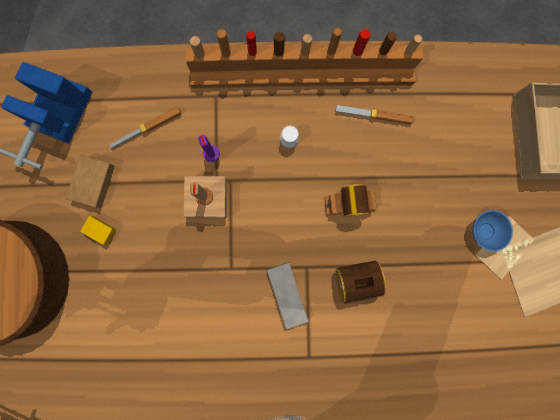

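Side view: two drums. One is at (290,165), smaller, in a V-block with a yellow stripe on its upper side. The other is at (375,190), larger, lying on the bench with its slot up. The smaller one is meant (top view (355,200)). Handles: light wood in its stand at side (212,285) / top (205,195) is meant. The purple one at side (165,265) is the decoy. Next is an enlarged crop to confirm.

```bash
python3 - <<'E'
from h import *
T=grab('top');S=grab('side')
a=cv2.resize(T['frame'][165:235,310:400],None,fx=4.4,fy=4.4,interpolation=3)[:300]
b=cv2.resize(S['frame'][140:205,255:325],None,fx=5,fy=5,interpolation=3)[:300]
c=cv2.resize(T['frame'][125:225,170:260],None,fx=4,fy=4,interpolation=3)[:290]
e=cv2.resize(S['frame'][230:345,140:260],None,fx=2.5,fy=2.5,interpolation=3)[:290]
m=np.zeros((595,800,3),np.uint8)
m[:a.shape[0],:a.shape[1]]=a;m[:b.shape[0],420:420+b.shape[1]]=b
m[302:302+c.shape[0],:c.shape[1]]=c;m[302:302+e.shape[0],420:420+e.shape[1]]=e
cv2.imwrite('pics/crop1.png',m)
for u in [(355,200),(290,137)]: print(onplane(T,u,70))
hsv=cv2.cvtColor(T['frame'],cv2.COLOR_BGR2HSV)
ye=cv2.inRange(hsv,(20,150,110),(35,255,255)); 
n,l,st,ce=cv2.connectedComponentsWithStats(ye)
for i in range(1,n):
    if st[i,4]>15: print(st[i],ce[i])
E
```

```text
[ 570.78742011 -141.07857895   70.        ]
[702.12192862 -13.969714    70.        ]
[371 109   6   8  39] [373.23076923 112.69230769]
[140 124   6   8  34] [142.5        127.67647059]
[349 185   8  31 167] [352.37125749 200.23952096]
[ 80 216  35  29 556] [ 96.1528777  229.42985612]
```

View pics/crop1.png

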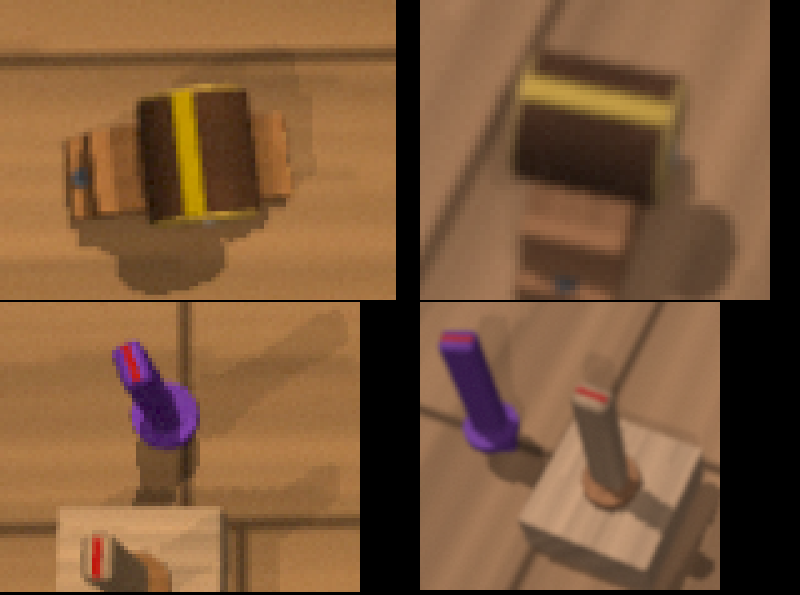

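Confirmed. The small drum sits in the V-block with its yellow stripe nearly on top, so its slot faces nearly straight down. The light-wood handle is in the block stand with its red line along world x. Now I'll measure.

```bash
cat > m.py <<'E'
from h import *
def blob(d,lo,hi,win,dark=False):
    u0,v0,u1,v1=win; hs=cv2.cvtColor(d['frame'],cv2.COLOR_BGR2HSV)
    m=np.zeros(hs.shape[:2],np.uint8); m[v0:v1,u0:u1]=cv2.inRange(hs,lo,hi)[v0:v1,u0:u1]
    n,l,st,ce=cv2.connectedComponentsWithStats(m)
    if n<2: return None
    i=1+np.argmax(st[1:,4]); pts=np.argwhere(l==i)[:,::-1].astype(np.float32)
    r=cv2.minAreaRect(pts); 
    mu=pts.mean(0); w,V=np.linalg.eigh(np.cov((pts-mu).T)); ax=V[:,1]; s=(pts-mu)@ax
    return dict(c=mu,ends=(mu+ax*s.min(),mu+ax*s.max()),rect=r,n=len(pts))
E
python3 - <<'E'
from m import *
T=grab('top');S=grab('side')
Y=((18,120,60),(36,255,255)); R=((0,150,100),(8,255,255)); R2=((172,120,100),(180,255,255))
yt=blob(T,*Y,(335,175,375,225)); ys=blob(S,*Y,(270,148,312,180))
print('yellow',yt,ys)
print('tri mid',tri(T,yt['c'],S,ys['c']))
for z in(75,77): print([onplane(T,e,z) for e in yt['ends']],[onplane(S,e,z) for e in ys['ends']])
rt=blob(T,*R,(183,178,203,202)); rs=blob(S,*R,(198,258,225,278))
print('red',rt,rs)
if rt and rs: print(tri(T,rt['c'],S,rs['c']),[onplane(T,e,148) for e in rt['ends']],[onplane(S,e,148) for e in rs['ends']])
hs=cv2.cvtColor(T['frame'],cv2.COLOR_BGR2HSV)
print('dark rows'); print(hs[200,335:380].tolist())
# stand top corners
m=cv2.inRange(hs[170:225,178:235],(8,40,120),(22,150,255)); 
print(hs[212,178:235:3].tolist())
print('decoy',[onplane(T,u,30) for u in((338,282),(384,282),(360,262),(360,302))])
E
```

```text
yellow {'c': array([353.35147, 200.62343], dtype=float32), 'ends': (array([352.56374621, 184.11625841]), array([354.07596153, 215.80549448])), 'rect': ((354.4773254394531, 199.78814697265625), (31.28523063659668, 22.087867736816406), 83.8844985961914), 'n': 239} {'c': array([291.11847, 160.51184], dtype=float32), 'ends': (array([306.30594981, 164.76419703]), array([274.33263995, 155.81196153])), 'rect': ((289.2884521484375, 164.55767822265625), (32.947509765625, 15.493173599243164), 11.309932708740234), 'n': 211}
tri mid (array([ 569.2701746 , -137.7234523 ,   70.15145442]), np.float64(0.6309016229550434))
[array([ 602.26885796, -136.35768197,   75.        ]), array([ 538.70368935, -136.85970082,   75.        ])] [array([ 537.37940809, -132.4149854 ,   75.        ]), array([ 601.68661953, -133.72801183,   75.        ])]
[array([ 601.96063008, -135.91991585,   77.        ]), array([ 538.56198071, -136.42061958,   77.        ])] [array([ 536.94789339, -130.45754567,   77.        ]), array([ 601.01662735, -131.76570286,   77.        ])]
red {'c': array([193.8, 188. ], dtype=float32), 'e
[... 1211 characters left out ...]
, 178, 139], [14, 168, 141], [14, 172, 154], [14, 169, 160], [14, 171, 155], [14, 178, 166], [15, 142, 133], [14, 143, 152], [15, 147, 161], [16, 156, 154], [15, 147, 156]]
[[15, 150, 173], [15, 144, 175], [15, 127, 187], [15, 124, 185], [15, 125, 186], [16, 127, 185], [16, 124, 121], [16, 134, 118], [16, 128, 120], [15, 125, 188], [15, 127, 189], [15, 122, 193], [15, 125, 188], [15, 122, 193], [15, 124, 195], [15, 118, 190], [16, 141, 101], [15, 144, 113], [15, 149, 130]]
decoy [array([ 404.89898823, -108.15524124,   30.        ]), array([ 402.11777689, -204.7483496 ,   30.        ]), array([ 445.02695846, -155.63465505,   30.        ]), array([ 362.36648297, -152.81225121,   30.        ])]
```

```bash
cat > drum.py <<'E'
from m import *
def drum(T):
    hs=cv2.cvtColor(T['frame'],cv2.COLOR_BGR2HSV).astype(int); A=[];St=[]
    for v in range(188,213):
        row=hs[v,335:378]
        on=np.where((row[:,2]<100)|((row[:,0]>19)&(row[:,1]>200)))[0]
        yl=np.where((row[:,0]>19)&(row[:,0]<32)&(row[:,1]>200)&(row[:,2]>125))[0]+335
        A.append(onplane(T,((on.min()+on.max())/2+335,v),51))
        if 0<len(yl)<10: St.append(onplane(T,(yl.mean(),v),76))
    return np.array(A),np.array(St)
E
python3 - <<'E'
from drum import *
T=grab('top');A,S=drum(T)
pa=np.polyfit(A[:,0]-570,A[:,1],1); ps=np.polyfit(S[:,0]-570,S[:,1],1)
print('axis y@570,slope',pa,'stripe',ps,'std',np.std(A[:,1]-np.polyval(pa,A[:,0]-570)))
d=ps[1]-pa[1]; print('stripe off',d,np.degrees(np.arcsin(d/26)))
hs=cv2.cvtColor(T['frame'],cv2.COLOR_BGR2HSV)
for u in(346,360): print(u,[(v,*hs[v,u].tolist()) for v in list(range(181,189))+list(range(212,222))])
# current tool axes
o=sensors.get_obs(); print(cv2.Rodrigues(o['orientation'])[0].round(3))
E
```

```text
axis y@570,slope [ 8.57458917e-02 -1.44382263e+02] stripe [ 8.11147559e-02 -1.34664596e+02] std 1.358483548241844
stripe off 9.717667249096593 21.947473620747104
346 [(181, 15, 147, 149), (182, 14, 147, 151), (183, 14, 143, 152), (184, 15, 152, 146), (185, 16, 156, 154), (186, 18, 167, 130), (187, 15, 167, 84), (188, 13, 186, 70), (212, 12, 189, 54), (213, 9, 157, 57), (214, 12, 147, 64), (215, 19, 188, 102), (216, 19, 161, 106), (217, 16, 149, 111), (218, 15, 146, 117), (219, 16, 156, 118), (220, 15, 148, 117), (221, 15, 146, 119)]
360 [(181, 15, 153, 130), (182, 15, 145, 132), (183, 15, 148, 131), (184, 17, 174, 155), (185, 18, 172, 132), (186, 11, 158, 87), (187, 13, 178, 83), (188, 14, 182, 84), (212, 12, 173, 90), (213, 19, 180, 188), (214, 20, 187, 143), (215, 18, 158, 100), (216, 15, 145, 109), (217, 15, 151, 113), (218, 14, 150, 119), (219, 15, 149, 151), (220, 13, 151, 132), (221, 15, 153, 117)]
[[-0.925  0.38  -0.   ]
 [ 0.38   0.925 -0.   ]
 [-0.    -0.    -1.   ]]
```

```bash
cat > go.py <<'E'
from h import *
def delta(pos,R):
    o=sensors.get_obs(); Rc=cv2.Rodrigues(o['orientation'])[0]; 
    print('t',round(o['t'],2),'tcp',o['ee_pos'].round(1),'w',round(o['width'],1))
    print('shift tool',(Rc.T@(np.array(pos)-o['ee_pos'])).round(1),'turn tool',cv2.Rodrigues(Rc.T@R)[0].ravel().round(3))
def down(yaw,tilt=0): # yaw of tool y axis from world x (deg), tilt = ry about tool y
    a=np.radians(yaw); y=np.array([np.cos(a),np.sin(a),0]); z=np.array([0,0,-1.])
    return np.c_[np.cross(y,z),y,z]@cv2.Rodrigues(np.array([0,np.radians(tilt),0]))[0]
E
python3 -m handwheel '[[-43,-40,0,0,0,0,0],[-43,-40,0,0,0,0,0],[-43,-40,0,0,0,0,0],[-43,-40,0,0,0,0,0],[-43,-40,0,0,0,0,0],[-43,-40,0,0,0,0,0],[-43,-40,0,0,0,0,0],[-43,-40,0,0,0,0,0],[-43,-40,0,0,0,0,0],[-43,-40,0,0,0,0,0]]'
python3 -m handwheel '[[-43,-40,0,0,0,0,0],[-43,-40,0,0,0,0,0],[-43,-40,0,0,0,0,0],[-22,-20,0,0,0,0,0],[0,0,0,0,0,0.183,0],[0,0,0,0,0,0.183,0],[0,0,0,0,0,0.183,0],[0,0,0,0,0,0.183,0],[0,0,0,0,0,0.183,0],[0,0,0,0,0,0.183,0]]'
python3 -c "
from go import *
delta((570,-144,170),down(4.75))"
```

```text
t: 1.6
ee_pos: [483.9, 42.8, 223.0]
orientation: [0.608, 3.081, 0.001]
ft_force: [1.1, 0.2, 0.1]
width: 88.2
grasp_force: 0.0
t: 2.85
ee_pos: [569.7, -142.2, 222.7]
orientation: [-2.134, -2.305, 0.0]
ft_force: [-0.3, 0.5, 0.6]
width: 88.0
grasp_force: 0.0
t 2.85 tcp [ 569.7 -142.2  222.7] w 88.0
shift tool [-1.9  0.2 52.7] turn tool [-0.    -0.    -0.006]
```

```bash
python3 -m handwheel '[[-2,0,50,0,0,0,0],[0,0,2,0,0,0,0]]'; python3 - <<'E'
from h import *
out=[]
for n,w in(('top',(300,150)),('side',(235,110))):
    d=grab(n); f=cv2.resize(d['frame'][w[1]:w[1]+100,w[0]:w[0]+100],None,fx=4,fy=4,interpolation=3)
    a=np.radians(4.75);ax=np.array([np.cos(a),np.sin(a),0]);ay=np.array([-ax[1],ax[0],0]);c=np.array([570.3,-144.3,51])
    for s in(-30,30):
        t=np.linspace(0,2*np.pi,40); P=c+ax*s+26*(np.cos(t)[:,None]*ay+np.sin(t)[:,None]*[0,0,1])
        cv2.polylines(f,[((proj(d,P)-w+.5)*4).astype(np.int32)],True,(0,255,0),1)
    out.append(f)
cv2.imwrite('pics/c2.png',np.hstack(out))
E
```

```text
t: 3.1
ee_pos: [567.4, -143.6, 167.9]
orientation: [-2.123, -2.307, 0.005]
ft_force: [-0.1, 0.1, -0.2]
width: 87.9
grasp_force: 0.0
```

View pics/c2.png

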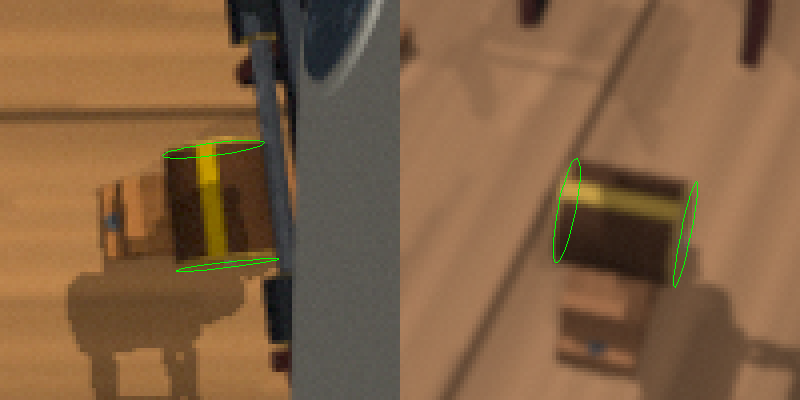

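The overlay fits the drum to within about 2–3 mm, with top discs near (215,150) and (228,262) in the left crop and the side silhouette matching. Good enough for the grasp: tilt, then descend.

```bash
python3 -m handwheel '[[0,0,0,0,0.175,0,0],[0,0,0,0,0.175,0,0],[0,0,0,0,0.175,0,0],[0,0,0,0,0.175,0,0],[0,0,0,0,0,0,0]]'; python3 -c "
from go import *
R=down(4.75,40); g=np.array([571,-144.3,52])
delta(g+19*R[:,2],R); delta(g+[0,0,60]+19*R[:,2],R)"
```

```text
t: 3.82
ee_pos: [570.1, -146.4, 170.3]
orientation: [-1.733, -1.878, -0.632]
ft_force: [0.1, 1.0, 0.6]
width: 87.7
grasp_force: 0.0
t 3.83 tcp [ 570.1 -146.4  170.3] w 87.7
shift tool [-74.7   1.1 110.8] turn tool [ 0.001 -0.002 -0.002]
t 3.83 tcp [ 570.1 -146.4  170.3] w 87.7
shift tool [-36.    1.1  64.9] turn tool [ 0.001 -0.002 -0.002]
```

```bash
python3 -m handwheel '[[-18,0.5,32.5,0,0,0,0],[-18,0.5,32.5,0,0,0,0],[-20,0,23,0,0,0,0],[-19,0,23,0,0,0,0],[0,0,0,0,0,0,0],[0,0,0,0,0,0,0]]'; python3 -c "
from go import *
R=down(4.75,40); g=np.array([571,-144.3,52])
delta(g+19*R[:,2],R)"
```

```text
t: 4.58
ee_pos: [570.8, -130.0, 39.3]
orientation: [-1.73, -1.883, -0.632]
ft_force: [-0.2, -1.0, -0.1]
width: 87.5
grasp_force: 0.0
t 4.58 tcp [ 570.8 -130.    39.3] w 87.5
shift tool [-2.8 -1.   0.1] turn tool [0.001 0.    0.002]
```

```bash
python3 -m handwheel '[[-2.5,0,0,0,0,0,0],[0,0,0,0,0,0,1],[0,0,0,0,0,0,1],[0,0,0,0,0,0,1],[0,0,0,0,0,0,1],[0,0,0,0,0,0,1],[0,0,0,0,0,0,1],[0,0,0,0,0,0,1]]'
```

```text
t: 5.58
ee_pos: [569.9, -131.9, 35.9]
orientation: [-1.73, -1.88, -0.632]
ft_force: [0.9, -1.1, 1.8]
width: 60.0
grasp_force: 30.0
```

```bash
python3 -m handwheel '[[4,0,-4.6,0,0,0,1],[0,0,0,0,0,0,1],[-3.3,0,-0.3,0,-0.175,0,1],[-3.3,0,-0.3,0,-0.175,0,1],[-3.3,0,-0.3,0,-0.175,0,1],[-3.3,0,-0.3,0,-0.175,0,1],[-3.3,0,-0.3,0,-0.175,0,1],[-3.3,0,-0.3,0,-0.175,0,1],[-3.3,0,-0.3,0,-0.175,0,1],[-3.3,0,-0.3,0,-0.175,0,1]]'; python3 -m handwheel '[[0,0,0,0,0,0,1],[0,0,0,0,0,0,1]]';  python3 -c "
from go import *
R=down(4.75,-40); g=np.array([571,-144.3,52])
delta(g+19*R[:,2],R)"
```

```text
t: 6.82
ee_pos: [569.4, -155.9, 40.8]
orientation: [1.769, 1.921, -0.598]
ft_force: [-1.3, 1.1, -3.5]
width: 59.3
grasp_force: 30.0
t: 7.08
ee_pos: [568.8, -155.7, 39.6]
orientation: [1.774, 1.929, -0.596]
ft_force: [-0.7, 1.1, -1.6]
width: 59.9
grasp_force: 30.0
t 7.08 tcp [ 568.8 -155.7   39.6] w 59.9
shift tool [0.5 3.2 2.3] turn tool [-0.012 -0.064  0.005]
```

```bash
python3 -m handwheel '[[2.4,0,3.2,0,0,0,1],[0,0,0,0,0,0,1],[0,0,0,0,0,0,0],[0,0,0,0,0,0,0],[0,0,0,0,0,0,0],[0,0,0,0,0,0,0]]'; python3 -m handwheel '[[3.3,0,-0.3,0,0.175,0,0],[3.3,0,-0.3,0,0.175,0,0],[3.3,0,-0.3,0,0.175,0,0],[3.3,0,-0.3,0,0.175,0,0],[3.3,0,-0.3,0,0.175,0,0],[3.3,0,-0.3,0,0.175,0,0],[3.3,0,-0.3,0,0.175,0,0],[3.3,0,-0.3,0,0.175,0,0],[0,0,0,0,0,0,0],[0,0,0,0,0,0,0]]';  python3 -c "
from go import *
R=down(4.75,40); g=np.array([570.5,-144.3,52])
delta(g+19*R[:,2],R)"
```

```text
t: 7.82
ee_pos: [569.0, -155.8, 36.0]
orientation: [1.772, 1.926, -0.597]
ft_force: [0.2, -0.2, 0.8]
width: 87.8
grasp_force: 0.0
t: 9.07
ee_pos: [564.2, -132.3, 35.2]
orientation: [-1.736, -1.86, -0.612]
ft_force: [-0.0, -0.6, -0.1]
width: 87.9
grasp_force: 0.0
t 9.07 tcp [ 564.2 -132.3   35.2] w 87.9
shift tool [ 1.4  5.2 -1.9] turn tool [-0.014 -0.004 -0.019]
```

```bash
python3 -m handwheel '[[1,5,-2,-0.014,0,-0.019,0],[0,0,0,0,0,0,0],[0,0,0,0,0,0,1],[0,0,0,0,0,0,1],[0,0,0,0,0,0,1],[0,0,0,0,0,0,1],[0,0,0,0,0,0,1],[0,0,0,0,0,0,1],[4,0,-4.6,0,0,0,1],[0,0,0,0,0,0,1]]'; python3 -c "
from go import *
R=down(4.75,40); g=np.array([570.5,-144.3,57])
delta(g+19*R[:,2],R)"; python3 -m handwheel '[[-3.3,0,-0.3,0,-0.175,0,1],[-3.3,0,-0.3,0,-0.175,0,1],[-3.3,0,-0.3,0,-0.175,0,1],[-3.3,0,-0.3,0,-0.175,0,1],[-3.3,0,-0.3,0,-0.175,0,1],[-3.3,0,-0.3,0,-0.175,0,1],[-3.3,0,-0.3,0,-0.175,0,1],[-3.3,0,-0.3,0,-0.175,0,1],[0,0,0,0,0,0,1],[0,0,0,0,0,0,1]]';  python3 -c "
from go import *
R=down(4.75,-42); g=np.array([570.5,-144.3,52])
delta(g+19*R[:,2],R)"
```

```text
t: 10.32
ee_pos: [570.2, -133.1, 43.9]
orientation: [-1.729, -1.878, -0.637]
ft_force: [-0.6, 0.4, -2.6]
width: 59.7
grasp_force: 30.0
t 10.32 tcp [ 570.2 -133.1   43.9] w 59.7
shift tool [-0.2 -0.6  1.8] turn tool [ 0.003 -0.005  0.001]
t: 11.58
ee_pos: [568.7, -156.6, 41.3]
orientation: [1.778, 1.93, -0.59]
ft_force: [0.2, 0.1, -2.4]
width: 59.7
grasp_force: 30.0
t 11.57 tcp [ 568.7 -156.6   41.3] w 59.7
shift tool [1.5 2.8 3.1] turn tool [-0.011 -0.103  0.003]
```

```bash
python3 -m handwheel '[[-1.9,0,0,0,-0.1,0,1],[0,0,0,0,0,0,1],[2.9,0,3.4,0,0,0,1],[0,0,0,0,0,0,1],[0,0,0,0,0,0,0],[0,0,0,0,0,0,0],[0,0,0,0,0,0,0],[0,0,0,0,0,0,0]]'; python3 -m handwheel '[[0,0,-30,0,0,0,0],[0,0,-55,0,0,0,0],[0,0,-60,0,0,0,0],[0,0,-60,0,0,0,0],[0,0,0,0,0,0,0]]'; python3 - <<'E'
from h import *
T=grab('top');S=grab('side')
a=cv2.resize(T['frame'][165:235,310:400],None,fx=4.4,fy=4.4,interpolation=3)
b=cv2.resize(S['frame'][140:205,255:325],None,fx=5,fy=5,interpolation=3)
m=np.zeros((330,800,3),np.uint8)
m[:a.shape[0],:a.shape[1]]=a;m[:b.shape[0],420:420+b.shape[1]]=b
cv2.imwrite('pics/c3.png',m)
E
```

```text
t: 12.58
ee_pos: [568.7, -158.6, 38.1]
orientation: [1.713, 1.86, -0.668]
ft_force: [-0.5, 0.0, 1.4]
width: 87.4
grasp_force: 0.0
t: 13.2
ee_pos: [561.7, -18.7, 193.6]
orientation: [1.711, 1.86, -0.658]
ft_force: [-0.7, -0.6, -0.8]
width: 87.7
grasp_force: 0.0
```

View pics/c3.png

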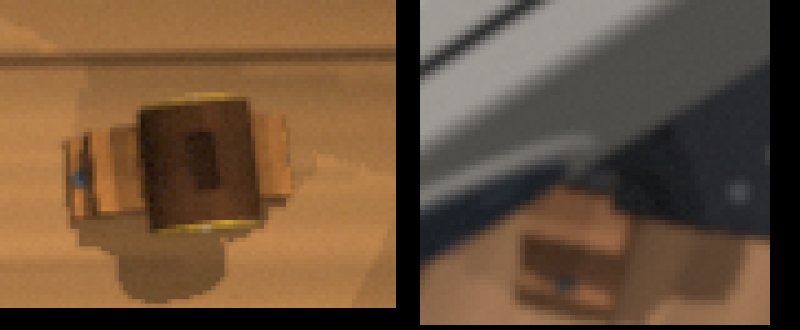

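The slot is now on top, at crop (202,160), i.e. pixel ≈(355.9,201.4). Measuring the tilt from it.

```bash
cat > slot.py <<'E'
from drum import *
def slot(T):
    hs=cv2.cvtColor(T['frame'],cv2.COLOR_BGR2HSV); g=cv2.GaussianBlur(hs[:,:,2],(0,0),0.7).astype(float)
    w=(345,190,366,213); sub=g[w[1]:w[3],w[0]:w[2]]
    m=((sub<50)*255).astype(np.uint8); n,l,st,ce=cv2.connectedComponentsWithStats(m)
    c=[(st[i,4],st[i],ce[i]+w[:2]) for i in range(1,n) if st[i,4]>25 and st[i,0]>1]
    return c,sub
if __name__=='__main__':
    T=grab('top'); c,sub=slot(T); print(c); print(sub[4:20:3].astype(int))
    A,_=drum(T); pa=np.polyfit(A[:,0]-570,A[:,1],1); print('axis',pa)
    for k in c:
        P=onplane(T,k[2],77); y0=np.polyval(pa,P[0]-570); print('slot',P,'off',P[1]-y0,np.degrees(np.arcsin((P[1]-y0)/26)))
E
python3 slot.py
```

```text
[(np.int32(26), array([ 8,  6,  6, 11, 26], dtype=int32), array([356.19230769, 200.23076923]))]
[[55 60 63 65 68 70 70 69 66 65 66 68 70 77 81 80 79 78 76 74 72]
 [48 54 58 60 64 65 63 58 52 48 49 49 48 56 69 75 76 76 75 73 72]
 [49 52 56 59 63 66 66 61 52 48 50 49 48 51 66 77 79 79 77 75 71]
 [45 50 55 58 61 64 68 69 61 52 50 51 50 49 62 74 79 78 78 76 73]
 [47 53 57 61 66 72 76 76 74 65 54 50 48 49 55 68 76 78 77 77 75]
 [52 58 64 69 73 75 78 80 82 82 82 81 84 90 95 96 93 87 83 80 78]]
axis [ 1.30841600e-02 -1.44707602e+02]
slot [ 569.49328133 -141.88411058   77.        ] off 2.830121501916892 6.249075028725415
```

```bash
python3 -m handwheel '[[0,0,-30,0,0.183,0,0],[0,0,-20,0,0.183,0,0],[0,0,-20,0,0.183,0,0],[0,0,-20,0,0.183,0,0],[-50,0,0,0,0,0,0],[-60,0,0,0,0,0,0],[-60,0,0,0,0,0,0],[-60,0,0,0,0,0,0],[-20,0,0,0,0,0,0]]'; python3 slot.py; python3 - <<'E'
from h import *
a0=np.radians(4.75);ax=np.array([np.cos(a0),np.sin(a0),0]);ay=np.array([-ax[1],ax[0],0])
m=[]
for n,w in(('top',(325,170)),('side',(260,135))):
    d=grab(n); f=cv2.resize(d['frame'][w[1]:w[1]+60,w[0]:w[0]+60],None,fx=6.6,fy=6.6,interpolation=3); print(n,w)
    m.append(f)
    for th in(0,6):
        c=np.array([568,-144.5,51]); r=np.radians(th); up=np.array([0,0,1])*np.cos(r)+ay*np.sin(r); la=ay*np.cos(r)-np.array([0,0,1])*np.sin(r)
        P=[c+25.2*up+sx*13.5*ax+sy*6.5*la for sx,sy in((1,1),(1,-1),(-1,-1),(-1,1))]
        cv2.polylines(f,[((proj(d,P)-w+.5)*6.6).astype(np.int32)],True,(0,255,0) if th==0 else (0,0,255),1)
cv2.imwrite('pics/c4.png',np.hstack(m))
E
```

```text
t: 14.48
ee_pos: [575.0, -233.6, 266.0]
orientation: [-2.132, -2.295, 0.016]
ft_force: [-0.1, 0.1, -0.6]
width: 87.5
grasp_force: 0.0
[]
[[63 67 72 77 79 79 80 77 74 70 69 72 78 84 86 85 81 78 78 76 72]
 [56 61 65 70 74 75 69 57 48 47 48 48 51 62 76 83 83 81 78 75 69]
 [56 60 65 70 72 73 71 62 51 49 49 48 49 55 71 81 82 82 79 75 71]
 [53 60 64 66 69 73 73 68 58 51 48 47 47 50 66 80 83 81 79 77 72]
 [49 56 62 65 68 72 74 73 71 61 52 49 49 50 61 76 82 82 81 78 75]
 [50 56 62 68 72 74 75 79 81 80 79 81 84 87 91 92 91 87 83 81 79]]
axis [-2.98548411e-03 -1.44867870e+02]
top (325, 170)
side (260, 135)
```

View pics/c4.png

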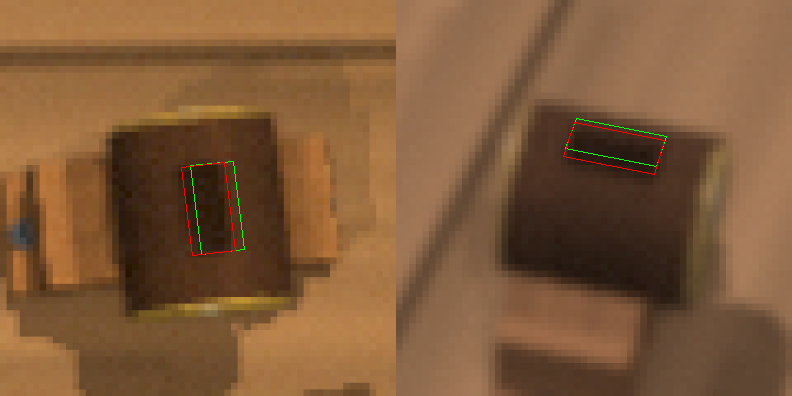

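Slot in the top crop is at (211,208) and in the side crop at (615,150). Relative to the drum's outline it leans about 4–5° towards +y, so I'll regrasp and turn it back slightly.

```bash
python3 -c "
from go import *
R=down(4.75,0); delta((569.5,-144.5,120),R)"; python3 -m handwheel '[[45,0,20,0,0,0,0],[44,0,45,0,0,0,0],[0,0,60,0,0,0,0],[0,0,0,0,0,0,0]]'; python3 -c "
from go import *
R=down(4.75,0); delta((569.5,-144.5,33),R)"
```

```text
t 14.62 tcp [ 575.6 -230.1  266.7] w 87.9
shift tool [ 85.7   2.3 146.7] turn tool [-0.012 -0.    -0.007]
t: 15.12
ee_pos: [564.6, -138.3, 139.7]
orientation: [-2.119, -2.299, 0.02]
ft_force: [-0.2, 0.4, 0.6]
width: 88.1
grasp_force: 0.0
t 15.12 tcp [ 564.6 -138.3  139.7] w 88.1
shift tool [ -6.9   6.4 106.6] turn tool [-0.019 -0.002 -0.002]
```

```bash
python3 -m handwheel '[[-7,5,20,-0.019,0,0,0],[0,0,45,0,0,0,0],[0,0,40,0,0,0,0],[0,0,0,0,0,0,0]]'; python3 -c "
from go import *
R=down(4.75,0); delta((569.5,-144.5,33),R)"
```

```text
t: 15.62
ee_pos: [573.8, -147.5, 38.2]
orientation: [2.129, 2.304, 0.007]
ft_force: [0.7, -0.4, 0.9]
width: 88.0
grasp_force: 0.0
t 15.62 tcp [ 573.8 -147.5   38.2] w 88.0
shift tool [ 3.3 -4.1  5.2] turn tool [ 0.006  0.    -0.004]
```

```bash
python3 -m handwheel '[[3,-3,5,0,0,0,0],[0,0,0,0,0,0,0],[0,0,0,0,0,0,1],[0,0,0,0,0,0,1],[0,0,0,0,0,0,1],[0,0,0,0,0,0,1],[0,0,0,0,0,0,1],[0,0,-2.5,0,0,0,1],[1.5,0,0,0,0.08,0,1],[0,0,0,0,0,0,1]]';  python3 -c "
from go import *
R=down(4.75,4.5); delta((569.5,-144.5,33),R)"; python3 -m handwheel '[[0,0,3,0,0,0,1],[0,0,0,0,0,0,1],[0,0,0,0,0,0,0],[0,0,0,0,0,0,0],[0,0,0,0,0,0,0],[0,0,0,0,0,0,0],[0,0,-30,0,0,0,0],[0,0,-60,0,0,0,0],[0,0,-60,0,-0.08,0,0],[0,0,0,0,0,0,0]]'
```

```text
t: 16.88
ee_pos: [571.7, -144.7, 35.8]
orientation: [-2.099, -2.268, -0.093]
ft_force: [0.4, 0.3, -1.6]
width: 60.0
grasp_force: 30.0
t 16.88 tcp [ 571.7 -144.7   35.8] w 60.0
shift tool [ 0.1 -2.2  2.8] turn tool [ 0.01   0.001 -0.005]
t: 18.12
ee_pos: [573.8, -155.8, 187.7]
orientation: [2.121, 2.296, 0.015]
ft_force: [-0.4, 0.1, 0.6]
width: 87.9
grasp_force: 0.0
```

```bash
python3 -m handwheel '[[0,0,-15,0,0,0,0],[62,0,0,0,0,0,0],[62,0,0,0,0,0,0],[62,0,0,0,0,0,0],[62,0,0,0,0,0,0],[60,0,0,0,0,0,0],[0,0,0,0,0,-0.179,0],[0,0,0,0,0,-0.179,0],[0,0,0,0,0,-0.179,0],[0,0,0,0,0,-0.179,0]]'; python3 -m handwheel '[[0,0,0,0,0,-0.179,0],[0,0,0,0,0,-0.179,0],[0,0,0,0,0,-0.179,0],[0,0,0,0,0,-0.179,0],[0,0,0,0,0,0,0]]'; python3 slot.py; python3 -c "
from go import *
R=down(86.7,0); delta((588.5,166.5,160),R)
print(sensors.get_obs()['qpos'].round(2))
T=grab('top')
a=cv2.resize(T['frame'][170:230,325:385],None,fx=6,fy=6,interpolation=3);b=cv2.resize(T['frame'][165:225,165:225],None,fx=6,fy=6,interpolation=3)
cv2.imwrite('pics/c5.png',np.hstack([a,b]))"
```

```text
t: 19.38
ee_pos: [545.6, 151.4, 195.9]
orientation: [1.178, 2.906, 0.002]
ft_force: [0.1, 0.3, 0.3]
width: 87.7
grasp_force: 0.0
t: 20.0
ee_pos: [545.8, 151.4, 196.1]
orientation: [0.097, 3.133, -0.001]
ft_force: [-0.0, 0.5, 0.3]
width: 87.6
grasp_force: 0.0
[(np.int32(54), array([ 9,  4,  6, 12, 54], dtype=int32), array([356.53703704, 198.94444444]))]
[[58 62 65 68 71 73 72 63 52 46 44 45 44 48 63 74 77 76 73 70 68]
 [55 60 62 63 67 72 74 68 57 47 44 44 40 41 54 70 77 77 75 73 69]
 [51 57 61 65 69 71 72 72 63 52 47 44 42 39 45 63 75 77 75 73 70]
 [53 57 62 66 68 70 73 73 70 60 50 47 46 40 44 60 73 77 77 75 72]
 [49 55 59 64 68 71 74 76 76 77 72 67 66 67 70 78 83 82 79 77 75]
 [53 55 59 65 70 73 75 77 80 82 83 82 81 82 86 89 89 86 82 78 75]]
axis [ 8.34559963e-02 -1.44334159e+02]
slot [ 572.05133204 -142.67968923   77.        ] off 1.4832735598733962 3.2704415832922353
t 20.05 tcp [546.  151.4 196.3] w 87.9
shift tool [-41.2  17.8  36.6] turn tool [-0.     0.007 -0.007]
[ 0.25  0.37  1.79 -0.    0.98 -1.25]
```

View pics/c5.png

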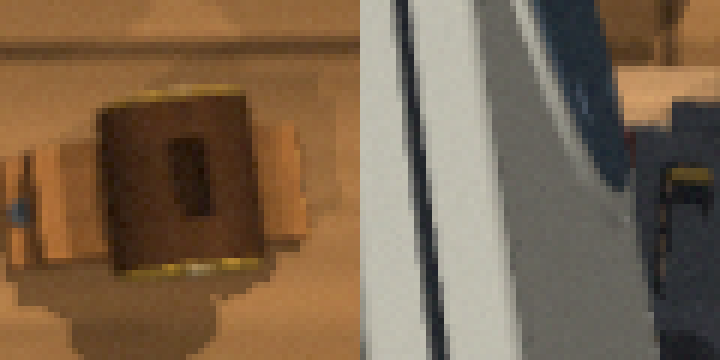

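Slot at crop (190,175) is now nearly centred, about 2–3° residual, within tolerance. The right half is hidden by the arm. On to the handle.

```bash
python3 -m handwheel '[[-41,18,0,0,0,0,0],[0,0,25,0,0,0,0],[0,0,0,0,0,0,0]]';  python3 -c "
from go import *
R=down(86.7,0); delta((588.5,166.5,97),R)
d=grab('side');w=(160,220)
f=cv2.resize(d['frame'][220:340,160:280],None,fx=4,fy=4,interpolation=3)
for p in((588.5,166.5,148),(588.5,166.5,48)):
    q=((proj(d,[p])[0]-w+.5)*4).astype(int); cv2.drawMarker(f,tuple(int(i) for i in q),(0,255,0),0,10)
o=sensors.get_obs(); q=((proj(d,[o['ee_pos']])[0]-w+.5)*4).astype(int); cv2.drawMarker(f,tuple(int(i) for i in q),(255,255,0),0,10)
cv2.imwrite('pics/c6.png',f)"
```

```text
t: 20.48
ee_pos: [587.2, 166.8, 170.4]
orientation: [0.098, 3.136, -0.002]
ft_force: [0.4, -0.4, -0.4]
width: 87.6
grasp_force: 0.0
t 20.48 tcp [587.2 166.8 170.4] w 87.6
shift tool [-1.  -0.1 73.4] turn tool [-0.001  0.005 -0.005]
```

View pics/c6.png

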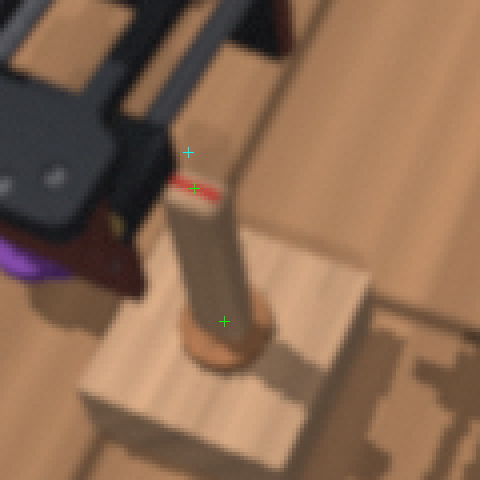

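The handle top (195,187) and collar (226,322) match the estimate. Descend and grip.

```bash
python3 -m handwheel '[[-1,0,35,0,0,0,0],[0,0,38,0,0,0,0],[0,0,0,0,0,0,0],[0,0,0,0,0,0,1],[0,0,0,0,0,0,1],[0,0,0,0,0,0,1],[0,0,0,0,0,0,1],[0,0,0,0,0,0,1],[0,0,0,0,0,0,1],[0,0,0,0,0,0,1]]';  python3 -m handwheel '[[0,0,0,0,0,0,1],[0,0,0,0,0,0,1],[0,0,-60,0,0,0,1],[0,0,-60,0,0,0,1],[0,0,-20,0,0,0,1],[0,0,0,0,0,0,1]]'; python3 -c "
from go import *
R=down(94.7,0); delta((571.9,-143.2,235),R)"
```

```text
t: 21.78
ee_pos: [590.3, 167.1, 99.5]
orientation: [0.094, 3.131, -0.0]
ft_force: [0.4, -0.2, 0.4]
width: 21.7
grasp_force: 0.0
t: 22.52
ee_pos: [590.0, 167.4, 241.4]
orientation: [0.094, 3.127, 0.001]
ft_force: [0.6, -0.6, -1.5]
width: 15.2
grasp_force: 30.0
t 22.52 tcp [590.  167.4 241.4] w 15.2
shift tool [  -0.5 -311.1    6.1] turn tool [ 0.     0.013 -0.142]
```

```bash
python3 -m handwheel '[[0,-62,0,0,0,0,1],[0,-62,0,0,0,0,1],[0,-62,0,0,0,0,1],[0,-62,0,0,0,0,1],[0,-62,0,0,0,0,1],[0,0,0,0,0.013,-0.142,1],[0,0,0,0,0,0,1]]';  python3 -c "
from go import *
R=down(94.7,0); delta((571.9,-143.2,190),R)"
```

```text
t: 23.4
ee_pos: [569.5, -142.9, 237.6]
orientation: [0.124, -3.132, -0.001]
ft_force: [-0.1, 0.6, -1.2]
width: 14.6
grasp_force: 30.0
t 23.4 tcp [ 569.5 -142.9  237.6] w 14.6
shift tool [-2.7 -0.6 47.6] turn tool [ 0.001 -0.007 -0.003]
```

```bash
python3 -m handwheel '[[-2.5,0,45,0,0,0,1],[0,0,3,0,0,0,1],[0,0,0,0,0,0,1]]';  python3 -c "
from go import *
R=down(94.7,0); delta((571.9,-143.2,190),R)
p=sensors.get_obs()['ee_pos']; m=[]
for n,w in(('top',(315,150)),('side',(245,85))):
    d=grab(n)
    f=cv2.resize(d['frame'][w[1]:w[1]+100,w[0]:w[0]+100],None,fx=4,fy=4,interpolation=3)
    for dz,c in((-84,(0,255,0)),(-58,(255,255,0))):
        a=np.radians(4.7);ax=np.array([np.cos(a),np.sin(a),0]);ay=np.array([-ax[1],ax[0],0])
        P=[p+[0,0,dz]+sx*12*ax+sy*5*ay for sx,sy in((1,1),(1,-1),(-1,-1),(-1,1))]
        cv2.polylines(f,[((proj(d,P)-w+.5)*4).astype(np.int32)],True,c,1)
    m.append(f)
cv2.imwrite('pics/c7.png',np.hstack(m))"
```

```text
t: 23.78
ee_pos: [572.7, -141.4, 191.5]
orientation: [0.128, -3.134, 0.0]
ft_force: [0.4, -0.6, -0.2]
width: 15.2
grasp_force: 30.0
t 23.77 tcp [ 572.7 -141.4  191.5] w 15.2
shift tool [ 0.9 -1.7  1.5] turn tool [ 0.    -0.005 -0.   ]
```

View pics/c7.png

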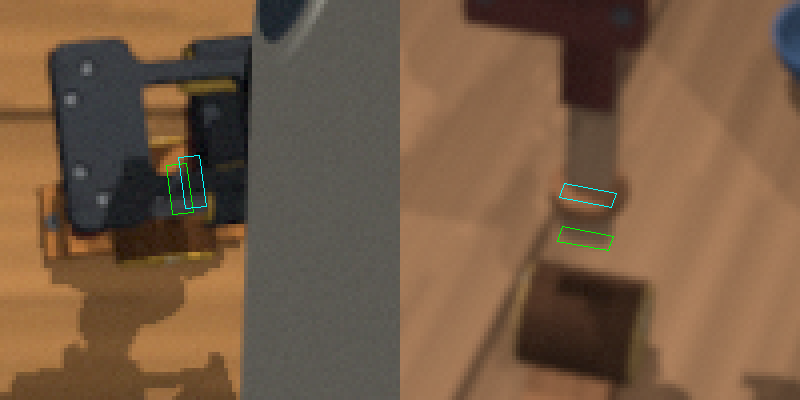

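The handle is held upright. In the side crop the collar is at (597,192), roughly 1 px right of the prediction, so the handle is offset slightly towards -x in the jaws. Measuring it precisely.

```bash
python3 - <<'E'
from h import *
d=grab('side'); hs=cv2.cvtColor(d['frame'],cv2.COLOR_BGR2HSV); p=sensors.get_obs()['ee_pos']; print(p.round(1))
for v in(118,122,126,136,145,148): print(v,[tuple(x) for x in hs[v,282:304,1:].tolist()])
a=np.radians(4.7);ax=np.array([np.cos(a),np.sin(a),0]);ay=np.array([-ax[1],ax[0],0])
for dz in(-15,-25,-54,-60,-70,-84): print(dz,proj(d,[p+[0,0,dz]+s*ax+ay*t for s,t in((11,7.5),(-11,7.5),(-11,-7.5),(0,0))]).round(1).tolist())
# slot in side view
for v in range(150,164,2): print(v,hs[v,274:310,2].tolist())
a2=np.array([571.7,-144.2,51.])
print('slot upright pred',proj(d,[a2+[0,0,25.2]+s*13.5*ax+t*6.5*ay for s,t in((1,1),(1,-1),(-1,-1),(-1,1),(0,0))]).round(1).tolist())
print('end centres',proj(d,[a2+[0,0,25]+s*30*ax for s in(1,-1)]).round(1).tolist())
E
```

```text
[ 573.6 -142.   192.9]
118 [(116, 147), (116, 147), (117, 146), (115, 140), (112, 121), (104, 96), (98, 86), (97, 89), (99, 95), (98, 99), (98, 99), (97, 95), (98, 96), (100, 97), (101, 98), (101, 96), (106, 99), (112, 118), (118, 140), (116, 150), (119, 154), (118, 156)]
122 [(119, 148), (120, 149), (116, 150), (115, 140), (115, 118), (102, 100), (101, 96), (95, 99), (95, 99), (99, 98), (96, 98), (101, 96), (99, 98), (97, 97), (99, 98), (99, 98), (105, 104), (113, 126), (117, 144), (119, 146), (118, 149), (116, 149)]
126 [(120, 153), (122, 152), (127, 147), (126, 130), (111, 110), (104, 96), (99, 95), (95, 99), (95, 99), (97, 100), (100, 97), (97, 97), (100, 97), (100, 99), (99, 100), (105, 102), (114, 114), (118, 134), (123, 143), (120, 149), (120, 151), (119, 152)]
136 [(122, 136), (129, 107), (135, 91), (138, 94), (139, 108), (138, 122), (137, 132), (138, 135), (138, 140), (137, 143), (138, 139), (138, 135), (136, 129), (137, 117), (142, 99), (138, 89), (133, 88), (135, 91), (126, 109), (123, 133), (120, 153), (118, 158)]
145 [(117, 126), (120, 136), (119, 141), (119, 141), (117,
[... 1479 characters left out ...]
44, 42, 42, 43, 46, 45, 46, 46, 52, 54, 54, 62, 63, 68, 69, 72, 75, 85, 105, 125, 140, 151]
158 [129, 141, 119, 92, 81, 81, 82, 82, 79, 74, 66, 59, 56, 53, 51, 49, 46, 44, 41, 42, 43, 40, 42, 43, 48, 49, 50, 51, 49, 53, 57, 75, 97, 112, 127, 145]
160 [131, 124, 98, 82, 77, 81, 80, 80, 79, 77, 75, 74, 74, 72, 72, 72, 67, 61, 50, 47, 46, 42, 43, 47, 50, 50, 54, 53, 51, 51, 62, 85, 101, 112, 130, 151]
162 [127, 104, 79, 74, 73, 77, 77, 75, 76, 71, 71, 73, 72, 73, 74, 71, 68, 60, 53, 54, 50, 50, 53, 50, 52, 52, 56, 53, 53, 60, 75, 96, 104, 111, 133, 151]
slot upright pred [[283.3, 156.6], [284.9, 152.0], [298.6, 154.7], [297.1, 159.3], [291.0, 155.7]]
end centres [[275.8, 152.7], [306.3, 158.8]]
```

```bash
python3 -m handwheel '[[0.8,-1.5,15,0,0,0,1],[0,0,10,0,0,0,1],[0,0,0,0,0,0,1]]';python3 -m handwheel '[[0,0,0,0,0,0,1],[0,0,3,0,0,0,1],[0,0,3,0,0,0,1],[0,0,0,0,0,0,1]]'; python3 -m handwheel '[[0,0,3,0,0,0,1],[0,0,0,0,0,0,1]]'
```

```text
t: 24.3
ee_pos: [571.1, -143.5, 165.3]
orientation: [0.128, -3.133, -0.0]
ft_force: [-0.1, 0.6, -0.0]
width: 15.0
grasp_force: 30.0
t: 24.8
ee_pos: [571.8, -143.7, 160.3]
orientation: [0.128, -3.135, 0.001]
ft_force: [-0.4, -0.3, -0.7]
width: 15.2
grasp_force: 30.0
t: 25.05
ee_pos: [571.8, -143.7, 157.3]
orientation: [0.128, -3.135, 0.001]
ft_force: [-0.5, -0.8, -0.9]
width: 15.1
grasp_force: 30.0
```

```bash
python3 -m handwheel '[[0,0,3,0,0,0,1],[0,0,0,0,0,0,1]]';python3 -m handwheel '[[0,0,3,0,0,0,1],[0,0,0,0,0,0,1]]'
```

```text
t: 25.3
ee_pos: [571.8, -143.6, 154.3]
orientation: [0.128, -3.135, 0.001]
ft_force: [0.1, 0.3, -0.9]
width: 14.7
grasp_force: 30.0
t: 25.55
ee_pos: [571.8, -143.7, 151.3]
orientation: [0.128, -3.135, 0.001]
ft_force: [-0.4, -0.3, -0.2]
width: 15.1
grasp_force: 30.0
```

No force and the tip is below the mouth, so it has entered the slot.

```bash
python3 -m handwheel '[[0,0,4,0,0,0,1],[0,0,3,0,0,0,1],[0,0,0,0,0,0,1]]';python3 -m handwheel '[[0,0,3,0,0,0,1],[0,0,2,0,0,0,1],[0,0,0,0,0,0,1]]';python3 -m handwheel '[[0,0,1.5,0,0,0,1],[0,0,0,0,0,0,1]]'
```

```text
t: 25.92
ee_pos: [571.7, -143.7, 144.2]
orientation: [0.128, -3.135, 0.0]
ft_force: [-0.7, 0.2, -0.8]
width: 15.0
grasp_force: 30.0
t: 26.3
ee_pos: [571.7, -143.7, 139.3]
orientation: [0.128, -3.135, 0.001]
ft_force: [0.5, 0.1, -0.8]
width: 15.1
grasp_force: 30.0
t: 26.55
ee_pos: [571.8, -143.7, 138.0]
orientation: [0.128, -3.135, 0.001]
ft_force: [0.1, -0.2, 0.3]
width: 14.8
grasp_force: 30.0
```

```bash
python3 -m handwheel '[[0,0,1.5,0,0,0,1],[0,0,0,0,0,0,1]]';python3 -m handwheel '[[0,0,1.5,0,0,0,1],[0,0,0,0,0,0,1]]';python3 -m handwheel '[[0,0,1,0,0,0,1],[0,0,0,0,0,0,1]]'
```

```text
t: 26.8
ee_pos: [571.8, -143.7, 136.5]
orientation: [0.128, -3.135, 0.001]
ft_force: [-0.6, 0.2, -0.6]
width: 14.9
grasp_force: 30.0
t: 27.05
ee_pos: [572.2, -143.8, 135.9]
orientation: [0.128, -3.136, 0.001]
ft_force: [-0.7, 0.4, 7.0]
width: 14.7
grasp_force: 30.0
t: 27.3
ee_pos: [572.3, -143.8, 135.7]
orientation: [0.128, -3.136, 0.001]
ft_force: [-3.6, 0.9, 13.2]
width: 15.0
grasp_force: 30.0
```

Contact at z≈136, where home was expected. Relieve, release and look.

```bash
python3 -m handwheel '[[0,0,-1,0,0,0,1],[0,0,0,0,0,0,0],[0,0,0,0,0,0,0],[0,0,0,0,0,0,0],[0,0,0,0,0,0,0],[0,0,-40,0,0,0,0],[0,0,-60,0,0,0,0],[0,-50,-30,0,0,0,0],[0,-60,0,0,0,0,0],[0,-30,0,0,0,0,0]]';  python3 -c "
from go import *
m=[]
for n,w in(('top',(305,140)),('side',(240,70))):
    d=grab(n); m.append(cv2.resize(d['frame'][w[1]:w[1]+120,w[0]:w[0]+100],None,fx=4,fy=4,interpolation=3))
cv2.imwrite('pics/c8.png',np.hstack(m)); o=sensors.get_obs(); print(o['ft_force'],o['qvel'])"
```

```text
t: 28.55
ee_pos: [584.0, -285.9, 265.8]
orientation: [0.126, -3.137, 0.003]
ft_force: [0.4, 1.1, -0.7]
width: 88.1
grasp_force: 0.0
[ 0.37492292  0.36230952 -0.61428005] [ 0.0459194  -0.01735804  0.04226353  0.02260295  0.00425169  0.03044692]
```

View pics/c8.png

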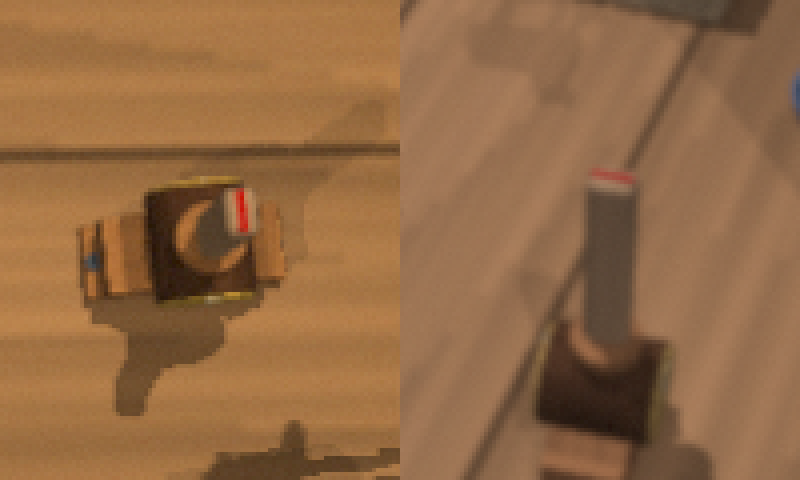

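The mallet stands with its collar on the drum (top crop (212,238)) and its top at (242,211). A quick numeric check of the tilt before handing in.

```bash
python3 - <<'E'
from m import *
T=grab('top');S=grab('side'); R=((0,120,90),(10,255,255))
import itertools
h=lambda d,w:blob(d,(172,120,90),(180,255,255),w)
def red(d,w):
    f=d['frame'][w[1]:w[3],w[0]:w[2]].astype(int); m=(f[:,:,2]-f[:,:,1]>70)&(f[:,:,2]-f[:,:,0]>70)&(abs(f[:,:,1]-f[:,:,0])<35)
    return np.argwhere(m)[:,::-1].mean(0)+w[:2]
a=red(T,(358,183,372,202));b=red(S,(284,108,302,120)); print(a,b,tri(T,a,S,b),onplane(T,a,185)); print(sensors.get_obs()['t'])
E
```

```text
[364.92592593 192.18518519] [292.66666667 113.46666667] (array([ 570.82177281, -133.17859721,  184.60119149]), np.float64(0.4538560075102963)) [ 570.99228722 -133.03419593  185.        ]
28.75
```

```bash
python3 -m handwheel '[[0,0,0,0,0,0,0],[0,0,0,0,0,0,0],[0,0,0,0,0,0,0],[0,0,0,0,0,0,0],[0,0,0,0,0,0,0],[0,0,0,0,0,0,0],[0,0,0,0,0,0,0],[0,0,0,0,0,0,0]]'; python3 - <<'E'
from h import *
T=grab('top');w=(358,183,372,202)
f=T['frame'][w[1]:w[3],w[0]:w[2]].astype(int); m=(f[:,:,2]-f[:,:,1]>70)&(f[:,:,2]-f[:,:,0]>70)&(abs(f[:,:,1]-f[:,:,0])<35)
a=np.argwhere(m)[:,::-1].mean(0)+w[:2]; print(a)
if abs(a-[364.93,192.19]).max()<0.4: print(ctrl.close_job())
E
```

```text
t: 29.75
ee_pos: [583.8, -283.2, 265.1]
orientation: [0.128, -3.135, 0.001]
ft_force: [0.3, -0.3, -0.2]
width: 88.0
grasp_force: 0.0
[364.82758621 192.17241379]
the job is handed in; nothing more can be done
None
```

The job is handed in at about 30 s: the handle is fully home and at rest, the mallet leans about 5° from upright (limit about 10°), and the other things were not touched; no verdict came back.

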